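Load the tube labeller and present its dust filter

TASK

Get the tube labeller ready: set the white label roll (not the yellow one) down over the machine's upright spindle until it sits fully on its seat, and let go of it. Then lift the machine's blue cover flap by its orange tab until it stands upright, where it stays, and draw the hidden filter plate up out of its slot. Finish while still holding the plate in the gripper, upright and at rest, over the middle of the white tray and well clear above it, with the flap still up, the roll still seated and everything else left where it was.

Things in the scene. Friction and masses are not known exactly. Their poses are not given: they have to be found in the camera images.
- machine: White tube labeller, fixed. Origin on the table under its middle; front faces its own -x (towards the robot, turned by its yaw), z up. Left half (its +y): deck 50 mm high, y -20 to +140, x -65 to +75 mm, with the spindle. Right half: open-topped housing, y -140 to -20, x -65 to +75 mm, rim 112 mm high, walls 5 mm (back 20), closed by the blue flap.
- slot (a point): Middle of the floor of the slot in the housing, 10 mm above the table, at machine x -2.5, y -80 mm; the filter plate stands on it. Two grey guides, tops 60 mm above the table, leave the slot 10 mm wide (y) and 84 mm long (x). Above the guides the well is open, 115 mm (x) by 110 mm (y), up to the rim.
- spindle_seat (a point): Centre of the round dark seat (60 mm wide) on the deck, 54 mm above the table, at machine x 0, y +80 mm. Out of it rises the steel spindle, 20 mm in diameter for 42 mm, then tapering to 8 mm at its top, 50 mm above the seat. Axes as the machine's.
- label_roll: White label roll, a hard spool with an orange-edged bore: 56 mm outside, 45 mm high, bore 27 mm, right through, about 110 g. Stands upright on the table; origin at the centre of its underside, z along its bore. Either end may go down on the spindle.
- label_roll_mid (a point): Middle of the white roll, on its axis, 22.5 mm above its underside.
- flap (a joint): Angle of the blue cover flap in rad: 0 shut (lying level on the housing), 1.57 upright, stop at 1.75. It swings up and back about the hinge along the housing's rear rim; a stiff hinge keeps it at any angle (about 2 N at the tab moves it).
- flap_hinge (a point): Middle of the flap's hinge line, which runs along the machine's y: machine x +60, y -80 mm, 114 mm above the table. The flap is 120 mm wide (y), 6 mm thick, and reaches 125 mm forward from the hinge; the underside starts at the hinge's height.
- flap_tab (a point): Point to grip on the flap's orange tab, at mid thickness, 153 mm from the hinge line. The tab lies in the flap's plane and juts 40 mm beyond its front edge over free space: 22 mm wide (machine y), 8 mm thick. This point is 28 mm beyond the edge and moves with the flap. Pinched across its width from above, the tab pivots between the fingers as the flap swings.
- plate: Filter plate, about 120 g, hidden under the shut flap: blue frame 80 mm wide (its x), 6 mm thick (its y), 70 mm high, pale pleated faces, with a yellow grip tab on top, 30 mm wide (x), 10 mm thick (y), 26 mm high. Origin at the centre of its lower edge, z up. In the slot its axes match the machine's; its tab top is 8 mm below the shut flap.
- plate_tab (a point): Point to grip on the plate's yellow tab: 84 mm above the plate's lower edge, 12 mm below the tab's top.
- tray: White shallow open tray fixed to the table, 110 mm (x) by 140 mm (y), 25 mm high, walls 4 mm; origin on the table under its middle.
- yellow_roll: Yellow roll with a black-edged bore, same size as the white one. A bystander; origin at the centre of its underside.
- yellow_roll_mid (a point): Middle of the yellow roll, 22.5 mm above its underside.
- rack_left: Left orange two-tier rack, 230 x 110 mm, full of red-capped sample tubes, 97 mm high to the caps; origin under its centre, x along its length. A bystander.
- rack_right: Right orange two-tier rack, 230 x 110 mm, full of red-capped sample tubes, 97 mm high to the caps; origin under its centre, x along its length. A bystander.
- wash_bottle: White bottle with a red cap standing to the right of the machine, 60 mm across, 150 mm high; origin under its centre. A bystander.
- jar: Clear jar with a blue lid standing to the left of the machine, 56 mm across, 70 mm high; origin under its centre. A bystander.
Things that resemble listed ones, but are neither listed nor needed, are in the scene too. What is shaped like the label_roll but purple is not meant. Of the things that look like the tray, take the one that is nearest to the robot's base at the start.

How it is judged (in metres and radians):
On the way, in this order (a step that is already met when the one before it is completed fails the run):
1. the white roll sits fully on its seat on the spindle and is let go (horizontal distance between label_roll_mid and spindle_seat below 0.006 m and z of label_roll_mid in the frame of spindle_seat between 0.018 and 0.0265 m and angle between the z axis of label_roll and the z axis of machine, either way round below 0.1 rad and contact force between the fingers and label_roll below 0.3 N), for 0.2 s.
2. the flap stands up (at least 1.3 rad) (value of joint flap above 1.3 rad), for 0.2 s.
3. the plate is drawn out above the housing, held in the fingers (z of plate in the frame of machine above 0.116 m and contact force between the fingers and plate above 0.5 N), for 0.1 s.
At the end, for the whole second after the job is handed in: Roll on the seat (axis 6 mm, height 4 mm, tilt 0.1 rad), released; flap past 1.3 rad; plate held in the fingers, at rest, upright within 0.35 rad, its middle within 45 mm of the tray's, its lower edge over 45 mm above the table, touching neither tray nor machine (all of step 1 and value of joint flap above 1.3 rad and horizontal distance between each of plate_tab, plate and tray below 0.045 m and height (world z) of plate above 0.045 m and angle between plate's own z axis and vertical below 0.35 rad and contact force between the fingers and plate above 0.5 N and linear speed of plate below 0.03 m/s and contact force between plate and tray below 0.1 N and contact force between plate and machine below 0.1 N); the arm keeps its last pose, push and grip.
It fails at once if the yellow roll pushed more than 20 mm from its place (distance of yellow_roll_mid from where it was at the start of the episode above 0.02 m).
It fails at once if a tube rack pushed more than 20 mm from its place (distance of any of rack_left, rack_right from where it was at the start of the episode above 0.02 m).
It fails at once if the bottle or jar pushed more than 20 mm from its place (distance of any of wash_bottle, jar from where it was at the start of the episode above 0.02 m).
It also fails if it takes over 72 s, if anything falls off the work surface, if the arm or the gripper's body presses on something with over 40 N, if the wrist force passes 120 N, or if a joint passes its speed limit or range.

ROBOT

A 6-joint arm with a two-finger parallel gripper is mounted at the origin on the work surface. World frame = base frame: x ahead of the robot, y to its left, z up, the work surface at z = 0. Lengths are in mm, angles in rad, forces in N, time in s.
With the tool pointing down it reaches from about 350 to 775 mm from the base axis. Payload 7.3 kg.
Tool frame: the origin (TCP) lies on the mounting face of the last link; the fingertips stand 178 mm ahead of it and the grasp point (between the pads) lies 159 mm ahead of it (bot.grip_point_offset is the distance from the TCP to the grasp point, in mm); x points along the fingers, y is the direction in which the jaws open and shut, and the axes are right-handed (so a half turn about x gives the same grasp; the last joint's range is limited). The gripper opens to 92 mm and grips with 3 to 60 N. Pads are 19 mm wide; open, the fingers measure 130 mm over their backs; the gripper's body (75 mm by 190 mm) begins 47 mm behind the grasp point.
Start: joints at [-1.486, 0.342, 1.524, -0, 1.275, -0.146], TCP at [120.117, -511.077, 404.741] pointing down, gripper open.
Joint ranges: [-2.53, 2.53], [-0.77, 2.02], [0.04, 2.7], [-1, 4.14], [0.28, 2.66], [-3.11, 3.11]. Speed limits (rad/s): [2.57, 2.57, 3.14, 3.14, 3.14, 3.14].

INTERFACE

Orientations are given as [roll, pitch, yaw] about the fixed x, y, z axes, in that order (R = Rz(yaw) Ry(pitch) Rx(roll)).
In Python, from plant import bot gives the robot as it stands.
- The arm moves only by the tool arm_command, never from a script. Its argument "moves" is a list of rows, each a list of 5 numbers: the shift along the tool's x, y, z in cm, then the turn about the tool's x in degrees, then the opening, from 0 (shut) to 1 (fully open). A call has 1 to 10 rows; each row is the pose to reach, as a shift and turn from the pose measured when the call began, along the tool's axes at that moment; what a row does not reach only later rows make up. A row lasts 1/10 s, in which the tool goes at most 50 mm and 8.59 degrees, less where a joint would pass 70% of its speed; a pose out of reach is approached as far as the arm can. A call with a gripper value outside its range is refused whole. The fingers move at their own pace and stop on an object; the grip force is fixed at half the most. Time passes only in rows, so rows that repeat a pose let the fingers close. It gives the time, the measured TCP pose, the force and the opening at its end, in the units of the state.
- bot.get_obs(): the state, without advancing time (a new reading comes with each control period).
- bot.capture(name): name is "side" or "top"; returns a dict with "frame" (420x560x3 uint8, blue, green, red), "K" (3x3 intrinsics, pixels), "origin" and "orientation" of the camera in the world. Camera axes: x right, y down, z forward; pixel columns grow to the right and rows downward; lengths in mm; the calibration is good to about 2 mm. A picture is of the moment at which its call begins. There is no depth.
- bot.close_job(): hands the job in, once; it reports no verdict.
The state is a dict: "time": time; "joint_positions": joint angles; "dq": joint speeds; "tau": joint torques, N m; "tool_pos": TCP position; "tcp_rot": TCP orientation; "contact_force": force on the tool from outside, world axes, zero at the start; "moment": the same for the moment, N m; "grip_width": finger opening in mm.
Only numpy, scipy, OpenCV 4.12 (cv2) and the standard library are available. Lean on these libraries where they do the work, as an engineer would, in place of code of your own. Each camera call takes 0.05 s, during which the arm holds its last target.

## Working session

There is one attempt and no reset: what is moved stays moved. The work goes in short steps, Python scripts to look and compute and a tool call to move; the robot and the scene stay as the last step left them, time stands still between calls to the robot, and variables do not carry over. Pictures are saved under pics/ and viewed, and the job is handed in when it is done.

Besides the shell and the picture viewer there is one more tool, called after "Call:" by a JSON object that holds its "api" and its "payload", one argument or row to a line. arm_command: Moves the arm, as the interface text tells. Its arguments: {"type":"object","properties":{"moves":{"type":"array"}},"required":["moves"]}

```bash
ls; mkdir -p pics
python3 - <<'E'
from plant import bot
import cv2
print(bot.get_obs())
for n in("side","top"):
    c=bot.capture(n); cv2.imwrite(f"pics/{n}0.png",c["frame"]); print(n,c["K"],c["origin"],c["orientation"])
E
```

```text
pics
{'time': 0.0, 'joint_positions': array([-1.48598064e+00,  3.42726878e-01,  1.52499388e+00, -7.91736842e-06,
        1.27534242e+00, -1.45988304e-01]), 'dq': array([-0.00142625, -0.0010933 , -0.00132671, -0.00054119,  0.00061228,
       -0.00111209]), 'tau': array([ 9.26639805e-04, -4.31243849e+01, -2.44224983e+01,  7.17474218e-02,
        5.58800879e-02, -1.50353062e-04]), 'tool_pos': array([ 120.11545207, -510.9511548 ,  404.05066389]), 'tcp_rot': array([-1.71163621,  1.56932579,  1.66076275]), 'contact_force': array([ 0.57419805,  0.13104125, -0.28271903]), 'moment': array([-0.06342168, -0.01560049,  0.05342925]), 'grip_width': 92.23006958911306}
side [[470.31494722   0.         276.76454791]
 [  0.         470.31494722 217.93005316]
 [  0.           0.           1.        ]] [ 127.11435409 1086.76765175  855.76741753] [-2.13984081 -0.00521406 -2.7967741 ]
top [[426.94904295   0.         282.57530061]
 [  0.         426.94904295 197.52821407]
 [  0.           0.           1.        ]] [ 353.40364833  -10.69929199 1241.73543159] [-2.9832071   0.00402947 -1.58721195]
```

View pics/side0.png

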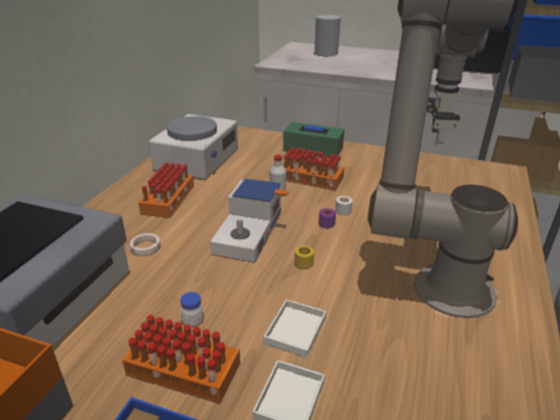

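View pics/top0.png

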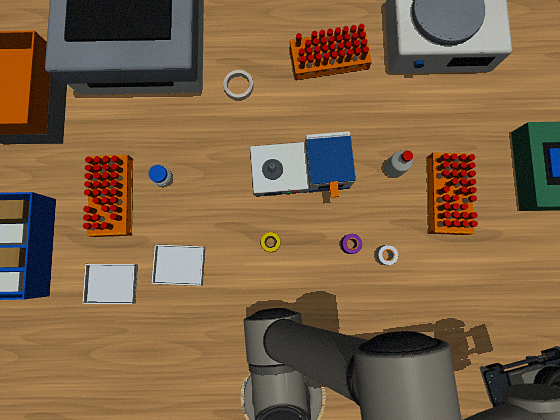

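```bash
cat > h.py <<'E'
import numpy as np,cv2
from scipy.spatial.transform import Rotation as R
def cam(c):
    return np.array(c["K"]),np.array(c["origin"]),R.from_euler('xyz',c["orientation"]).as_matrix()
def proj(c,P):
    K,o,r=cam(c); p=(np.atleast_2d(P)-o)@r; p=p@K.T; return p[:,:2]/p[:,2:]
def ray(c,uv,z):
    K,o,r=cam(c); d=r@np.linalg.inv(K)@np.array([uv[0],uv[1],1.]); return o+d*(z-o[2])/d[2]
def crop(c,x0,y0,w,h,s,name):
    im=cv2.resize(c["frame"][y0:y0+h,x0:x0+w],None,fx=s,fy=s,interpolation=cv2.INTER_CUBIC); cv2.imwrite(name,im)
E
python3 - <<'E'
from plant import bot
from h import *
import pickle
cs={n:bot.capture(n) for n in("side","top")}
pickle.dump(cs,open("c0.pkl","wb"))
c=cs["top"]; crop(c,240,120,175,150,4.5,"pics/t1.png"); crop(cs["side"],200,170,170,110,4.7,"pics/s1.png")
f=c["frame"]
for n,uv,z in [("w",(387.5,255),45),("tA",(178,265),25),("tB",(110,284),25),("y",(270.5,242),45),("sp",(272,167),54),("hub",(334,183),117)]:
    print(n,ray(c,uv,z).round(1))
E
```

```text
w [ 378.1 -297.6   45. ]
tA [360.3 288.8  25. ]
tB [310.9 478.2  25. ]
y [419.4  26.8  45. ]
sp [631.8  19.7  54. ]
hub [ 570.2 -147.6  117. ]
```

View pics/t1.png

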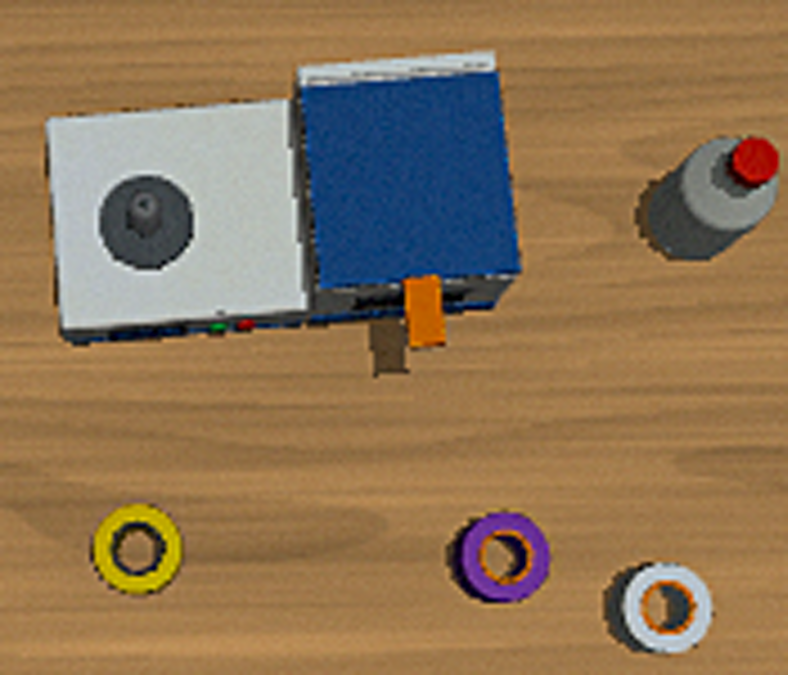

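View pics/s1.png

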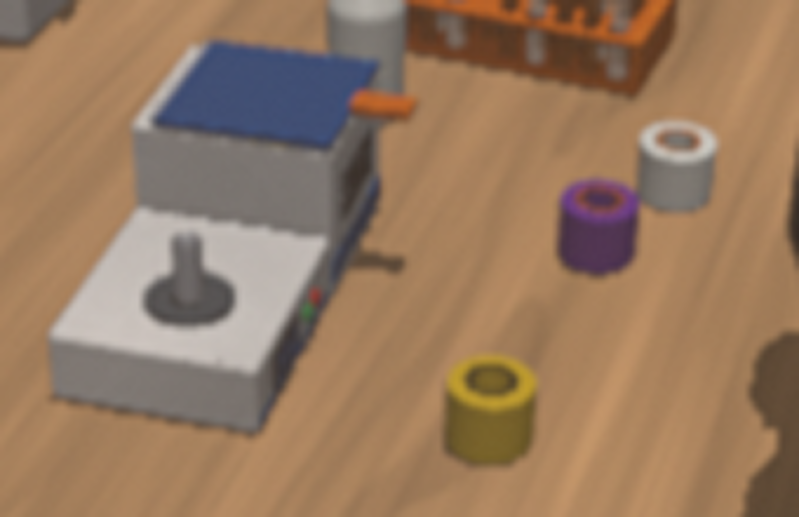

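```bash
cat > fit.py <<'E'
from h import *
import pickle
from scipy.optimize import least_squares
cs=pickle.load(open("c0.pkl","rb"))
T=lambda x,y:((x+.5)/4.5-.5+240,(y+.5)/4.5-.5+120)
S=lambda x,y:((x+.5)/4.7-.5+200,(y+.5)/4.7-.5+170)
top=[((75,140,50),(48,118)),((-65,140,50),(62,330)),((-65,-20,50),(308,308)),((-65,-20,120),(318,288)),((-65,-140,120),(521,270)),((60,-20,120),(302,88)),((60,-140,120),(497,70)),((-105,-80,119),(428,347)),((0,80,54),(147,222)),((0,80,104),(144,200))]
side=[((-65,140,50),(260,375)),((75,140,50),(50,338)),((-65,-20,120),(328,146)),((60,-20,120),(157,122)),((-65,-140,120),(378,65)),((60,-140,120),(212,43)),((0,80,54),(190,299)),((0,80,104),(187,234))]
def W(p,P):
    c,s=np.cos(p[2]),np.sin(p[2]);P=np.array(P,float);return np.c_[p[0]+c*P[:,0]-s*P[:,1],p[1]+s*P[:,0]+c*P[:,1],P[:,2]]
def res(p,use):
    o=[]
    for n,L,f in(("top",top,T),("side",side,S)):
        if n in use:o.append((proj(cs[n],W(p,[a for a,b in L]))-np.array([f(*b) for a,b in L])).ravel())
    return np.concatenate(o)
for use in(("top",),("side",),("top","side")):
    r=least_squares(res,[620,-60,0],args=(use,),loss='soft_l1');print(use,r.x.round(4),np.abs(res(r.x,use)).round(1))
p=r.x
print("seat",W(p,[(0,80,54)]),"tab",W(p,[(-93,-80,117)]),"platetab",W(p,[(-2.5,-80,94)]))
print("seat from top",ray(cs["top"],T(147,222),54),"side",ray(cs["side"],S(190,299),54))
print("roll top",ray(cs["top"],T(668,608),45),"side",ray(cs["side"],S(677,142),45))
print("purp top",ray(cs["top"],T(504,557),45))
E
python3 fit.py
```

```text
('top',) [ 6.323223e+02 -6.070120e+01  6.710000e-02] [0.8 0.5 0.4 0.1 1.2 0.3 0.5 0.1 0.  0.4 0.3 0.5 0.3 0.1 0.2 0.1 0.1 0.3
 0.1 0.5]
('side',) [ 6.267135e+02 -5.562430e+01  7.440000e-02] [0.  0.1 0.7 0.  0.9 0.5 1.  0.  0.4 0.2 0.4 0.4 0.3 0.1 0.3 0.1]
('top', 'side') [ 6.308661e+02 -6.021950e+01  7.180000e-02] [1.1 0.2 0.5 0.8 1.1 0.8 0.4 0.6 0.1 0.7 0.6 0.  0.  0.2 0.2 0.3 0.2 0.3
 0.1 1.1 0.9 1.3 1.3 1.2 0.2 0.4 1.6 0.9 0.2 1.  0.8 1.2 0.4 1.  0.4 1.2]
seat [[625.12854832  19.57443628  54.        ]] tab [[ 543.84322996 -146.68348689  117.        ]] platetab [[ 634.11017526 -140.19283314   94.        ]]
seat from top [626.09298214  18.94139433  54.        ] side [621.74364126  24.19179206  54.        ]
roll top [ 378.82842084 -299.18500625   45.        ] side [ 376.36806187 -294.31619895   45.        ]
purp top [ 411.81830616 -199.39400469   45.        ]
```

Run:
```python
from h import *
import pickle
cs=pickle.load(open("c0.pkl","rb"))
crop(cs["top"],70,225,150,90,5,"pics/t2.png")
crop(cs["side"],240,280,110,90,6,"pics/s2.png")
```

```text
(no output)
```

View pics/t2.png

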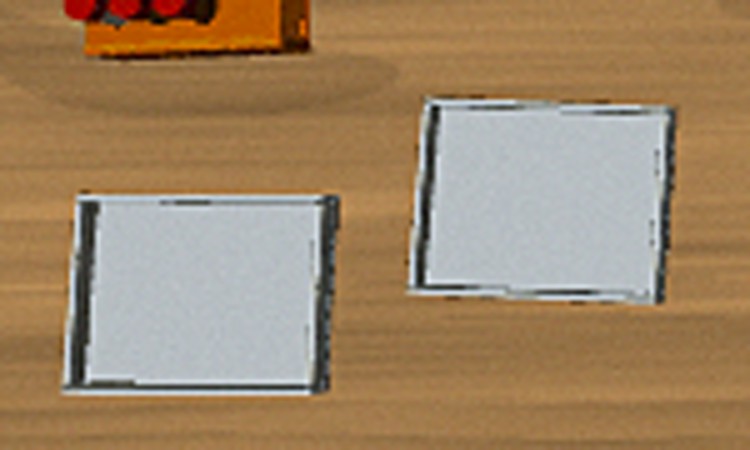

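```bash
cat >> h.py <<'E'
def go(bot,target,yaw=None):
    """target grasp point world mm; yaw = world angle of jaw axis (deg, mod 180). prints shift cm in tool axes, turn deg"""
    o=bot.get_obs(); r=R.from_euler('xyz',o["tcp_rot"]).as_matrix(); p=np.array(o["tool_pos"])
    g=p+r[:,0]*159
    d=np.array(target)-g; s=r.T@d/10
    j=np.degrees(np.arctan2(r[1,1],r[0,1])); 
    print("t",round(o["time"],2),"grasp",g.round(1),"jaw",round(j,2),"w",round(o["grip_width"],1),"F",np.round(o["contact_force"],1),"q6",round(o["joint_positions"][5],2),"toolx",r[:,0].round(3))
    print("shift cm",s.round(2))
    if yaw is not None:
        t=-((yaw-j+90)%180-90); print("turn deg (about tool x, down)",round(t,2))
E
python3 - <<'E'
from plant import bot
from h import *
go(bot,(377.5,-297,100),5)
E
```

```text
t 0.2 grasp [ 120.1 -510.9  245.3] jaw -76.77 w 92.0 F [ 0.  -0.5 -0.2] q6 -0.15 toolx [-0.     0.001 -1.   ]
shift cm [ 14.55 -14.92 -29.95]
turn deg (about tool x, down) -81.77
```

Call:
{"api": "arm_command", "payload": {
  "moves": [
    [14.5,-14.9,-29.9,-81,1],
    [14.5,-14.9,-29.9,-81,1],
    [14.5,-14.9,-29.9,-81,1],
    [14.5,-14.9,-29.9,-81,1],
    [14.5,-14.9,-29.9,-81,1],
    [14.5,-14.9,-29.9,-81,1],
    [14.5,-14.9,-29.9,-81,1],
    [14.5,-14.9,-29.9,-81,1],
    [14.5,-14.9,-29.9,-81,1],
    [14.5,-14.9,-29.9,-81,1]
  ]
}}

```text
time: 1.2
tool_pos: [377.7, -296.7, 259.0]
tcp_rot: [-2.742, 1.569, 2.052]
contact_force: [1.0, -0.3, -0.3]
grip_width: 91.9
```

Run:
```python
from plant import bot
from h import *
go(bot,(377.5,-297,30),4)
for n in("side","top"):
    c=bot.capture(n); cv2.imwrite(f"pics/{n}1.png",c["frame"])
    u=proj(c,[(377.5,-297,45)])[0].astype(int);print(u); crop(c,u[0]-60,u[1]-45,120,90,6,f"pics/{n}1z.png")
```

```text
t 1.2 grasp [ 377.5 -296.4  100. ] jaw 4.63 w 91.9 F [ 1.  -0.3 -0.3] q6 -0.91 toolx [-0.001  0.002 -1.   ]
shift cm [ 7.   -0.    0.07]
turn deg (about tool x, down) 0.63
[343 199]
[387 255]
```

View pics/side1z.png

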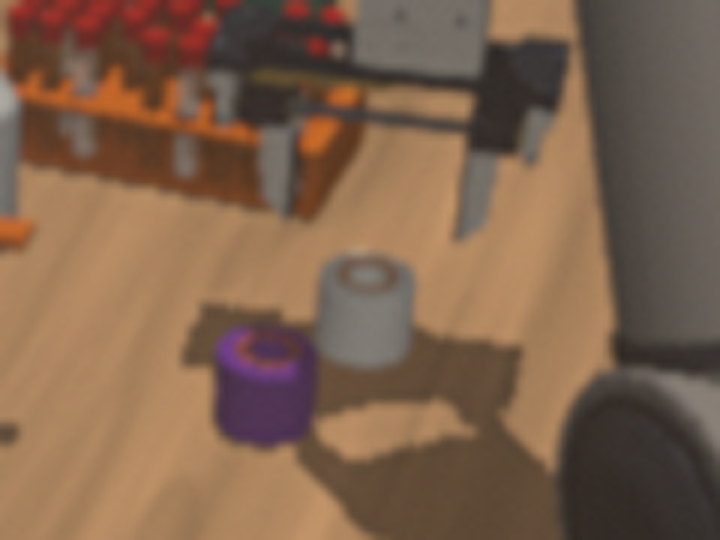

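View pics/top1z.png

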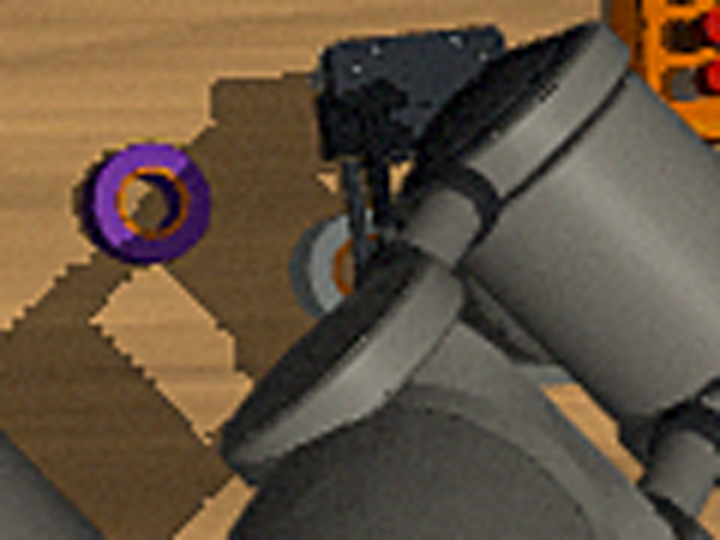

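Call:
{"api": "arm_command", "payload": {
  "moves": [
    [4,0,0,0.6,1],
    [6.8,0,0,0.6,1],
    [6.8,0,0,0.6,1],
    [6.8,0,0,0.6,0],
    [6.8,0,0,0.6,0],
    [6.8,0,0,0.6,0],
    [6.8,0,0,0.6,0],
    [6.8,0,0,0.6,0],
    [6.8,0,0,0.6,0],
    [6.8,0,0,0.6,0]
  ]
}}

```text
time: 2.3
tool_pos: [377.4, -297.3, 191.9]
tcp_rot: [2.038, 1.57, 0.531]
contact_force: [-1.0, 0.6, 6.6]
grip_width: 55.6
```

Run:
```python
from plant import bot
from h import *
go(bot,(625,19.5,160),4)
c=bot.capture("side");u=proj(c,[(377.5,-297,45)])[0].astype(int); crop(c,u[0]-60,u[1]-45,120,90,6,f"pics/side2z.png")
```

```text
t 2.3 grasp [ 377.5 -297.2   32.9] jaw 3.69 w 55.6 F [-1.   0.6  6.6] q6 -0.89 toolx [ 0.  0. -1.]
shift cm [-12.69  26.74 -30.02]
turn deg (about tool x, down) -0.31
```

View pics/side2z.png

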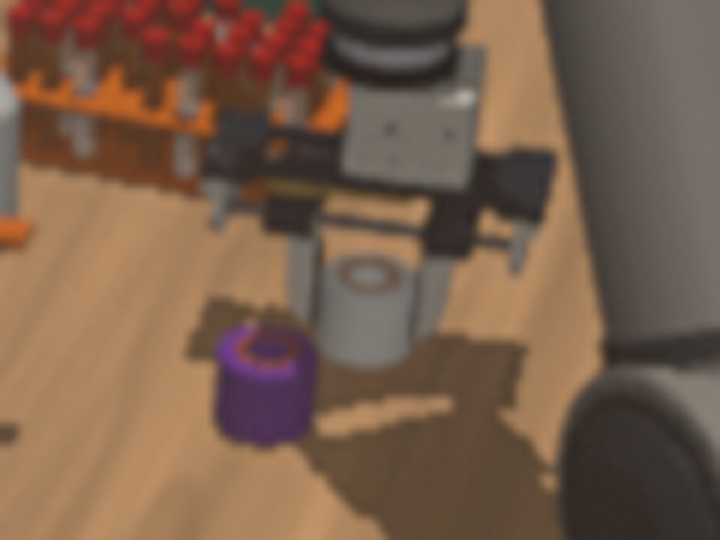

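Call:
{"api": "arm_command", "payload": {
  "moves": [
    [-5,0,0,0,0],
    [-10,0,0,0,0],
    [-13.2,4,-4,0,0],
    [-13.2,12,-13,0,0],
    [-13.2,20,-22,0,0],
    [-13.2,26.9,-29.9,0,0],
    [-13.2,26.9,-29.9,0,0],
    [-13.2,26.9,-29.9,0,0],
    [-13.2,26.9,-29.9,0,0],
    [-13.2,26.9,-29.9,0,0]
  ]
}}

```text
time: 3.35
tool_pos: [621.8, 13.1, 323.7]
tcp_rot: [-2.233, 1.57, 2.544]
contact_force: [0.1, -0.2, -0.6]
grip_width: 55.6
```

```bash
cat > look.py <<'E'
import sys
from plant import bot
from h import *
def look(pt,tag,w=120,h=90,s=6):
    for n in("side","top"):
        c=bot.capture(n);u=proj(c,[pt])[0].astype(int);x0,y0=u[0]-w//2,u[1]-h//2;print(n,"crop origin",x0,y0)
        crop(c,x0,y0,w,h,s,f"pics/{n}{tag}.png")
E
python3 - <<'E'
from look import *
go(bot,(623.9,21.6,120),4)
look((624,21,100),"3")
E
```

```text
t 3.35 grasp [621.7  13.2 164.7] jaw 3.7 w 55.6 F [ 0.1 -0.2 -0.6] q6 -0.17 toolx [-0.  0. -1.]
shift cm [ 4.47  0.27 -0.82]
turn deg (about tool x, down) -0.3
side crop origin 179 174
top crop origin 211 120
```

View pics/side3.png

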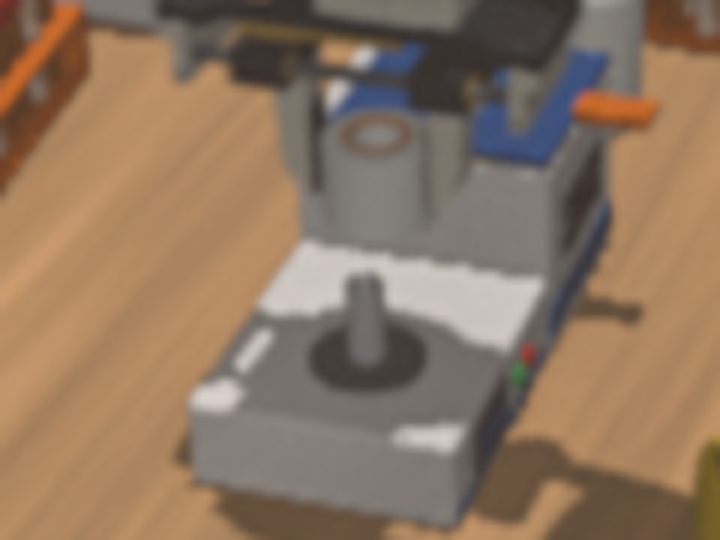

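View pics/top3.png

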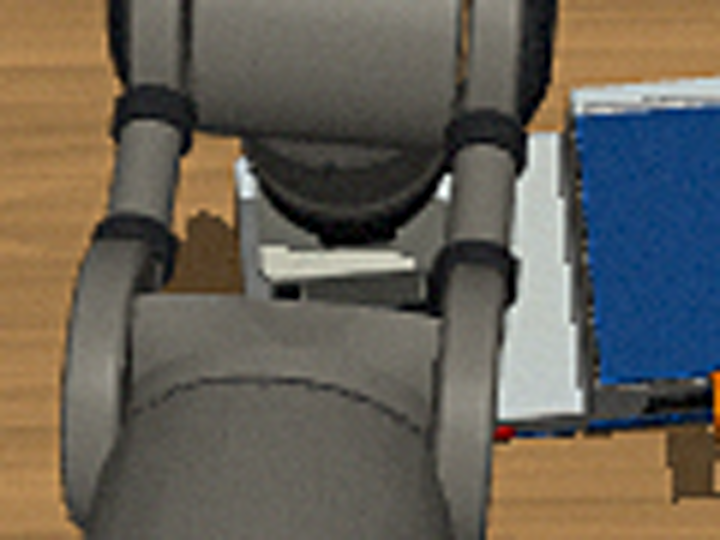

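Run:
```python
from look import *
import pickle
c=pickle.load(open("c0.pkl","rb"))["side"]
S=lambda x,y:((x+.5)/6-.5+179,(y+.5)/6-.5+174)
a=ray(c,S(376,133),176.8);b=ray(c,S(367,356),54);d=ray(c,S(365,279),103.5)
print(a,b,d, a[:2]-[621.7,13.2])
c=pickle.load(open("c0.pkl","rb"))["side"]
S=lambda x,y:((x+.5)/4.7-.5+200,(y+.5)/4.7-.5+170)
print(ray(c,S(190,299),54),ray(c,S(187,234),103.5))
```

```text
[619.14564156  10.04165263 176.8       ] [623.19205855  22.98626369  54.        ] [620.22634706  27.64546377 103.5       ] [-2.55435844 -3.15834737]
[621.74364126  24.19179206  54.        ] [621.79364448  24.22481706 103.5       ]
```

Call:
{"api": "arm_command", "payload": {
  "moves": [
    [1,0.3,-0.8,0,0],
    [2.2,0.3,-0.8,0,0],
    [2.2,0.3,-0.8,0,0],
    [2.2,0.3,-0.8,0,0]
  ]
}}

```text
time: 3.85
tool_pos: [625.1, 23.5, 300.6]
tcp_rot: [3.117, 1.569, 1.614]
contact_force: [0.4, 0.5, -1.1]
grip_width: 55.8
```

Run:
```python
from look import *
go(bot,(623.9,21.6,120),4)
look((624,21,100),"4",80,60,10)
c=bot.capture("side");np.save("s4.npy",c["frame"])
```

```text
t 3.85 grasp [625.1  23.8 141.6] jaw 3.91 w 55.8 F [ 0.4  0.5 -1.1] q6 -0.15 toolx [-0.     0.002 -1.   ]
shift cm [ 2.16 -0.13  0.21]
turn deg (about tool x, down) -0.09
side crop origin 199 189
top crop origin 231 135
```

View pics/side4.png

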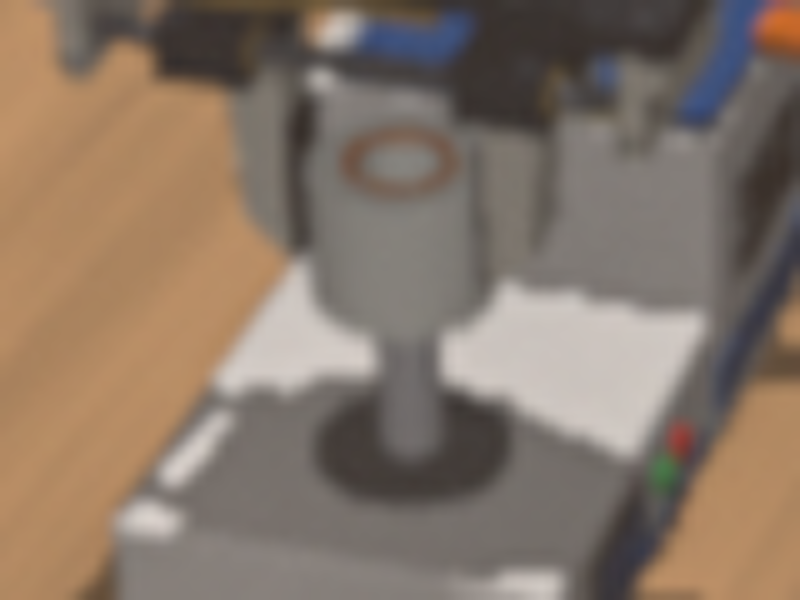

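```bash
cat > d.py <<'E'
from look import *
go(bot,(623.9,21.6,120),4)
c=bot.capture("side")
S=lambda x,y:((x+.5)/10-.5+199,(y+.5)/10-.5+189)
print("rolltop",ray(c,S(401,161),141.6-32.9+45),"seat",ray(c,S(413,445),54))
# predicted
for x,y in((625.1,23.8),(623.9,21.6)):
    for z in (108.7,153.7,54): print(x,y,z,((proj(c,[(x,y,z)])[0]+.5-[199,189])*10-.5).round(0))
E
python3 d.py
```

```text
t 4.0 grasp [626.   23.9 142.9] jaw 3.92 w 55.8 F [ 0.6 -0.8 -0.5] q6 -0.15 toolx [ 0.003  0.002 -1.   ]
shift cm [ 2.29 -0.23  0.22]
turn deg (about tool x, down) -0.08
rolltop [622.4079514   23.48088422 153.7       ] seat [622.62576152  23.53397887  54.        ]
625.1 23.8 108.7 [398. 291.]
625.1 23.8 153.7 [392. 160.]
625.1 23.8 54 [405. 444.]
623.9 21.6 108.7 [405. 288.]
623.9 21.6 153.7 [399. 157.]
623.9 21.6 54 [412. 441.]
```

Call:
{"api": "arm_command", "payload": {
  "moves": [
    [0.4,0,0,0,0],
    [0.8,0,0,0,0],
    [1.0,0,0,0,0],
    [1.0,0,0,0,0],
    [1.0,0,0,0,0],
    [1.0,0,0,0,0]
  ]
}}

```text
time: 4.65
tool_pos: [625.7, 23.8, 292.0]
tcp_rot: [2.051, 1.567, 0.548]
contact_force: [0.1, -0.4, -1.3]
grip_width: 55.5
```

Run:
```python
from look import *
go(bot,(625.1,23.8,120),4)
look((624,21,100),"5",80,60,10)
go(bot,(625.1,23.8,120),4)
```

```text
t 4.65 grasp [626.2  24.1 133. ] jaw 3.93 w 55.5 F [ 0.1 -0.4 -1.3] q6 -0.15 toolx [ 0.003  0.002 -1.   ]
shift cm [ 1.3  -0.11  0.03]
turn deg (about tool x, down) -0.07
side crop origin 199 189
top crop origin 231 135
t 4.75 grasp [626.1  24.1 133.1] jaw 3.94 w 55.9 F [ 0.1 -0.2 -1.3] q6 -0.15 toolx [ 0.003  0.002 -1.   ]
shift cm [ 1.31 -0.11  0.03]
turn deg (about tool x, down) -0.06
```

View pics/side5.png

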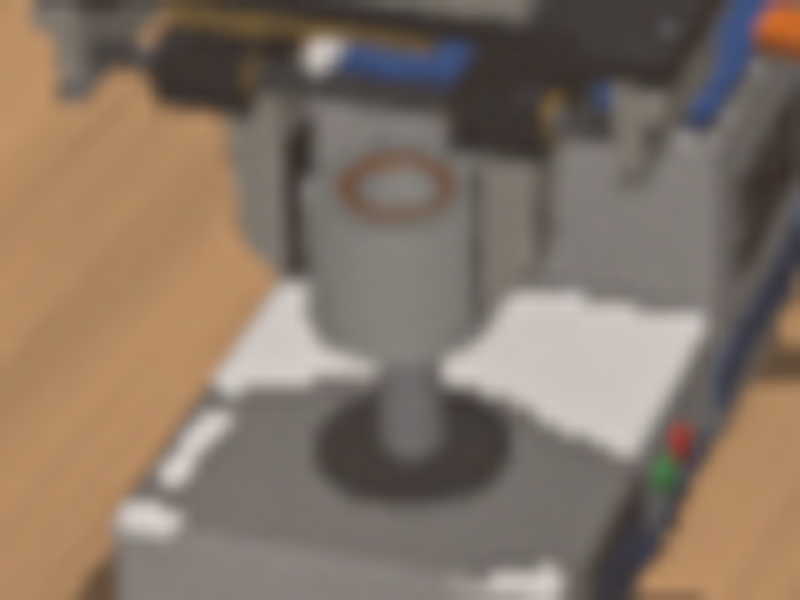

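Call:
{"api": "arm_command", "payload": {
  "moves": [
    [0.5,0,0,0,0],
    [1.0,0,0,0,0],
    [1.5,0,0,0,0],
    [1.5,0,0,0,0]
  ]
}}

```text
time: 5.15
tool_pos: [625.4, 23.9, 275.8]
tcp_rot: [2.617, 1.569, 1.115]
contact_force: [-0.0, -0.0, -0.4]
grip_width: 55.8
```

Call:
{"api": "arm_command", "payload": {
  "moves": [
    [0.8,0,0,0,0],
    [1.6,0,0,0,0],
    [2.4,0,0,0,0],
    [2.8,0,0,0,0],
    [2.9,0,0,0,0],
    [2.9,0,0,0,0],
    [2.9,0,0,0,0]
  ]
}}

```text
time: 5.85
tool_pos: [625.5, 23.9, 247.1]
tcp_rot: [2.415, 1.568, 0.913]
contact_force: [-0.4, -0.8, -0.3]
grip_width: 55.6
```

Call:
{"api": "arm_command", "payload": {
  "moves": [
    [0.1,0,0,0,0],
    [0.1,0,0,0,1],
    [0.1,0,0,0,1],
    [0.1,0,0,0,1],
    [0.1,0,0,0,1],
    [0.1,0,0,0,1],
    [0.1,0,0,0,1],
    [0.1,0,0,0,1]
  ]
}}

```text
time: 6.65
tool_pos: [625.6, 23.9, 246.1]
tcp_rot: [2.391, 1.568, 0.889]
contact_force: [-0.1, -0.1, -0.6]
grip_width: 91.7
```

Run:
```python
from look import *
look((624,21,100),"6",80,60,10)
go(bot,(550,-146,250),-86)
```

```text
side crop origin 199 189
top crop origin 231 135
t 6.75 grasp [625.8  24.2  87.1] jaw 3.93 w 92.0 F [ 0.1 -0.3 -0.8] q6 -0.15 toolx [ 0.002  0.002 -1.   ]
shift cm [-16.33  -8.7   16.43]
turn deg (about tool x, down) 89.93
```

View pics/side6.png

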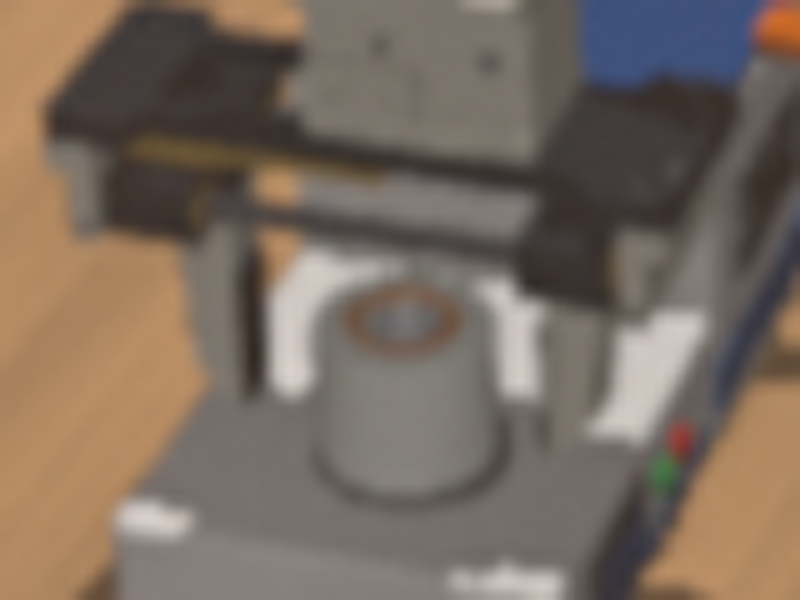

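Call:
{"api": "arm_command", "payload": {
  "moves": [
    [-4,0,0,0,1],
    [-8,0,0,0,1],
    [-12,0,0,0,1],
    [-12,-3,4,40,0.6],
    [-12,-8.2,16.8,90,0.6],
    [-12,-8.2,16.8,90,0.6],
    [-12,-8.2,16.8,90,0.6],
    [-12,-8.2,16.8,90,0.6],
    [-12,-8.2,16.8,90,0.6],
    [-12,-8.2,16.8,90,0.6]
  ]
}}

```text
time: 7.75
tool_pos: [554.9, -150.1, 365.7]
tcp_rot: [-2.834, 1.568, 0.889]
contact_force: [0.3, -0.2, 0.5]
grip_width: 55.4
```

Call:
{"api": "arm_command", "payload": {
  "moves": [
    [0,0,0,30,0.6],
    [0,0,0,30,0.6],
    [0,0,0,30,0.6],
    [0,0,0,30,0.6]
  ]
}}

```text
time: 8.15
tool_pos: [554.8, -150.1, 365.7]
tcp_rot: [-2.294, 1.568, 0.9]
contact_force: [-0.6, -0.2, -0.3]
grip_width: 55.0
```

Run:
```python
from look import *
go(bot,(543.9,-143.7,200),-86)
c=bot.capture("side"); cv2.imwrite("pics/side7f.png",c["frame"])
look((560,-110,120),"7",120,90,6)
```

```text
t 8.15 grasp [ 555.1 -149.8  206.7] jaw -86.95 w 55.0 F [-0.6 -0.2 -0.3] q6 1.12 toolx [ 0.002  0.002 -1.   ]
shift cm [ 0.67 -0.67  1.08]
turn deg (about tool x, down) -0.95
side crop origin 214 151
top crop origin 260 141
```

View pics/side7.png

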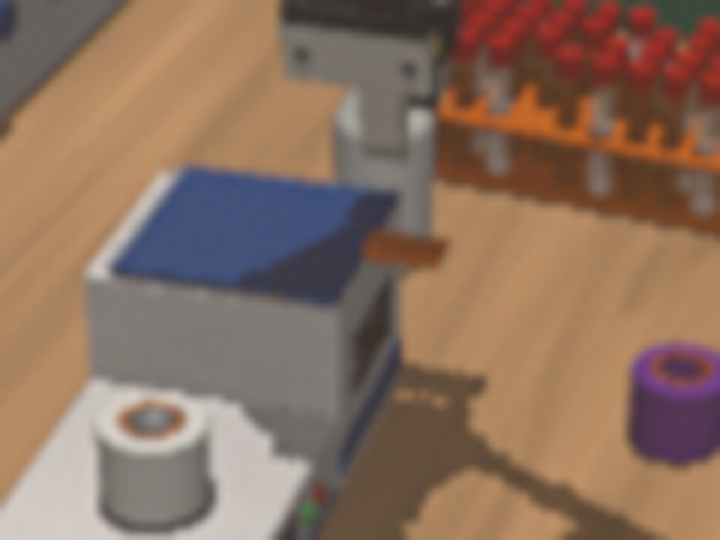

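View pics/top7.png

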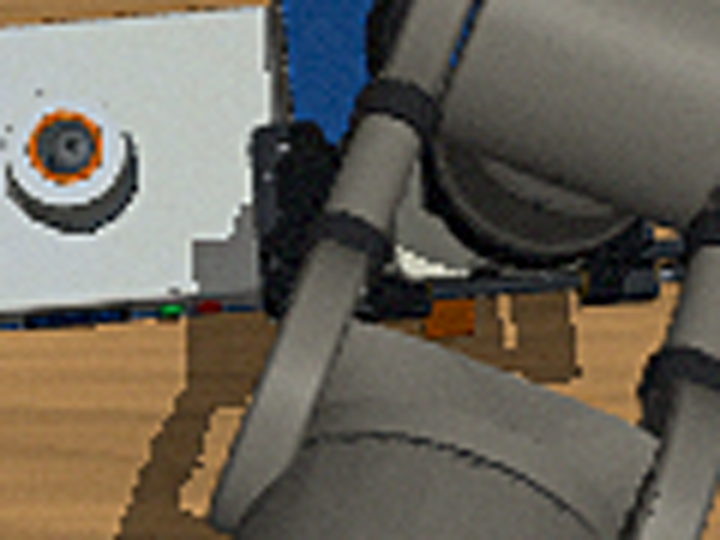

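Run:
```python
from look import *
c=bot.capture("top"); print("roll by top",ray(c,((66.5)/6-.5+260,(148.5)/6-.5+141),99))
S=bot.capture("side"); print("roll by side",ray(S,((153.5)/6-.5+214,(419.5)/6-.5+151),99))
print("tab end side",ray(S,(447/6-.5+214,250/6-.5+151),117), "tabend top",ray(c,((448+.5)/6-.5+260,333/6-.5+141),120))
```

```text
roll by top [626.21812865  22.33673991  99.        ]
roll by side [623.37265038  23.31941181  99.        ]
tab end side [ 531.83655266 -157.46392682  117.        ] tabend top [ 534.39436831 -146.66878388  120.        ]
```

Call:
{"api": "arm_command", "payload": {
  "moves": [
    [3,-0.6,1.1,-0.9,0.6],
    [6,-0.6,1.1,-0.9,0.6],
    [8.9,-0.6,1.1,-0.9,0.6],
    [8.9,-0.6,1.1,-0.9,0.6],
    [8.9,-0.6,1.1,-0.9,0.4],
    [8.9,-0.6,1.1,-0.9,0.32],
    [8.9,-0.6,1.1,-0.9,0.32],
    [8.9,-0.6,1.1,-0.9,0.32]
  ]
}}

```text
time: 9.2
tool_pos: [543.9, -144.7, 277.9]
tcp_rot: [-2.903, 1.567, 0.315]
contact_force: [-0.1, -0.7, -0.2]
grip_width: 30.7
```

Run:
```python
from look import *
go(bot,(543.9,-144.5,117),-86)
look((544,-144,117),"8",90,68,8)
```

```text
t 9.2 grasp [ 544.5 -144.6  118.9] jaw -85.61 w 30.7 F [-0.1 -0.7 -0.2] q6 1.1 toolx [ 0.004  0.001 -1.   ]
shift cm [ 0.19 -0.01  0.06]
turn deg (about tool x, down) 0.39
side crop origin 238 159
top crop origin 287 158
```

View pics/side8.png

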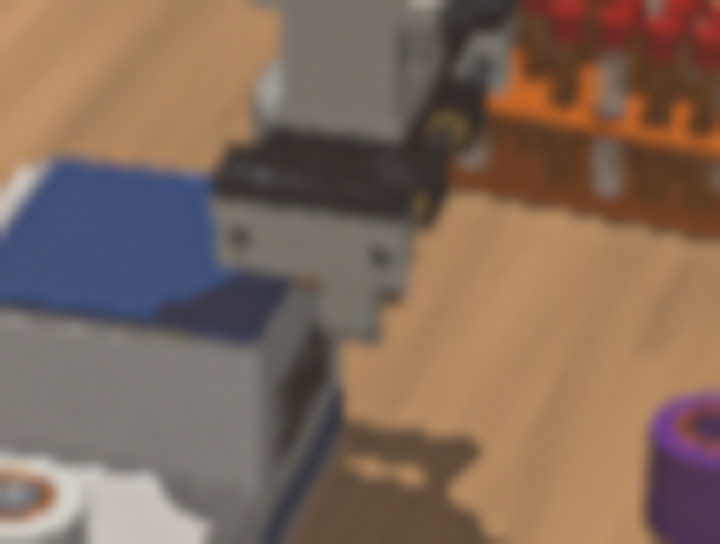

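Call:
{"api": "arm_command", "payload": {
  "moves": [
    [0.2,0,0,0,0.2],
    [0.2,0,0,0,0],
    [0.2,0,0,0,0],
    [0.2,0,0,0,0],
    [0.2,0,0,0,0]
  ]
}}

```text
time: 9.8
tool_pos: [543.9, -146.4, 275.8]
tcp_rot: [2.575, 1.566, -0.49]
contact_force: [-0.7, -8.9, -0.4]
grip_width: 21.6
```

Run:
```python
from look import *
go(bot,(543.9,-144.5,117),-86)
# arc moves
yaw=0.071; th0=0
h=np.array([0,0])
o=bot.get_obs(); r=R.from_euler('xyz',o["tcp_rot"]).as_matrix()
m=np.array([np.cos(yaw),np.sin(yaw),0])
# tab mid line: radius 153, offset 3 above underside(hinge): point=( -153c -3 s... )
def P(t): 
    # plane coords: forward distance d=153, normal offset n=3
    return (-153*np.cos(t)+3*np.sin(t))*m+np.array([0,0,153*np.sin(t)+3*np.cos(t)])
for t in np.arange(0,1.66,0.15): print(round(t,2),(r.T@(P(t)-P(0))/10).round(2))
```

```text
t 9.8 grasp [ 544.5 -146.7  116.8] jaw -85.64 w 21.6 F [-0.7 -8.9 -0.4] q6 1.1 toolx [ 0.004 -0.002 -1.   ]
shift cm [-0.02 -0.23  0.04]
turn deg (about tool x, down) 0.36
0.0 [0. 0. 0.]
0.15 [-2.28  0.01 -0.23]
0.3 [-4.51  0.01 -0.79]
0.45 [-6.62  0.02 -1.68]
0.6 [-8.58  0.04 -2.87]
0.75 [-10.33   0.05  -4.35]
0.9 [-11.85   0.06  -6.07]
1.05 [-13.09   0.07  -8.  ]
1.2 [-14.03   0.09 -10.09]
1.35 [-14.65   0.1  -12.3 ]
1.5 [-14.93   0.11 -14.57]
1.65 [-14.86   0.12 -16.87]
```

Call:
{"api": "arm_command", "payload": {
  "moves": [
    [-1.15,0,-0.06,0,0],
    [-2.28,0,-0.23,0,0],
    [-3.4,0,-0.48,0,0],
    [-4.51,0,-0.79,0,0],
    [-5.6,0,-1.2,0,0],
    [-6.62,0,-1.68,0,0],
    [-7.6,0,-2.25,0,0],
    [-8.58,0,-2.87,0,0],
    [-9.5,0,-3.6,0,0],
    [-10.33,0,-4.35,0,0]
  ]
}}

```text
time: 10.8
tool_pos: [587.1, -143.4, 379.6]
tcp_rot: [2.223, 1.566, -0.843]
contact_force: [4.9, -6.3, -8.9]
grip_width: 21.6
```

Run:
```python
from look import *
go(bot,(544.5,-146.7,117),-86)
look((590,-144,170),"9",120,90,6)
go(bot,(544.5,-146.7,117),-86)
```

```text
t 10.8 grasp [ 587.6 -144.   220.6] jaw -85.65 w 21.6 F [ 4.9 -6.3 -8.9] q6 1.13 toolx [ 0.003 -0.004 -1.   ]
shift cm [10.35 -0.1   4.35]
turn deg (about tool x, down) 0.35
side crop origin 209 131
top crop origin 274 126
t 10.9 grasp [ 588.5 -143.9  221.5] jaw -85.62 w 21.6 F [ 4.1 -4.8 -4.2] q6 1.13 toolx [ 0.006 -0.004 -1.   ]
shift cm [10.43 -0.11  4.47]
turn deg (about tool x, down) 0.38
```

View pics/side9.png

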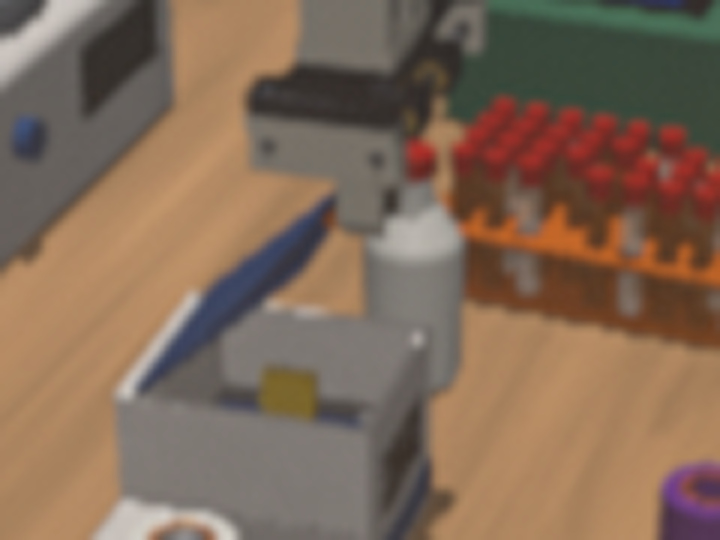

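Call:
{"api": "arm_command", "payload": {
  "moves": [
    [-0.76,0.1,-0.86,0,0],
    [-1.52,0.1,-1.72,0,0],
    [-2.2,0.1,-2.68,0,0],
    [-2.76,0.1,-3.65,0,0],
    [-3.3,0.1,-4.7,0,0],
    [-3.7,0.1,-5.74,0,0],
    [-4.05,0.1,-6.85,0,0],
    [-4.32,0.1,-7.95,0,0],
    [-4.5,0.1,-9.1,0,0],
    [-4.6,0.1,-10.2,0,0]
  ]
}}

```text
time: 11.9
tool_pos: [688.7, -136.6, 426.5]
tcp_rot: [1.494, 1.566, -1.571]
contact_force: [-3.3, -4.0, -5.2]
grip_width: 21.8
```

Run:
```python
from look import *
look((650,-140,170),"10",120,90,6)
go(bot,(544.5,-146.7,117),-86)
```

```text
side crop origin 191 128
top crop origin 272 103
t 12.0 grasp [ 689.9 -137.3  267.5] jaw -85.62 w 21.7 F [-0.5 -3.  -5.1] q6 1.19 toolx [ 0.003 -0.005 -1.   ]
shift cm [15.01 -0.24 14.61]
turn deg (about tool x, down) 0.38
```

View pics/side10.png

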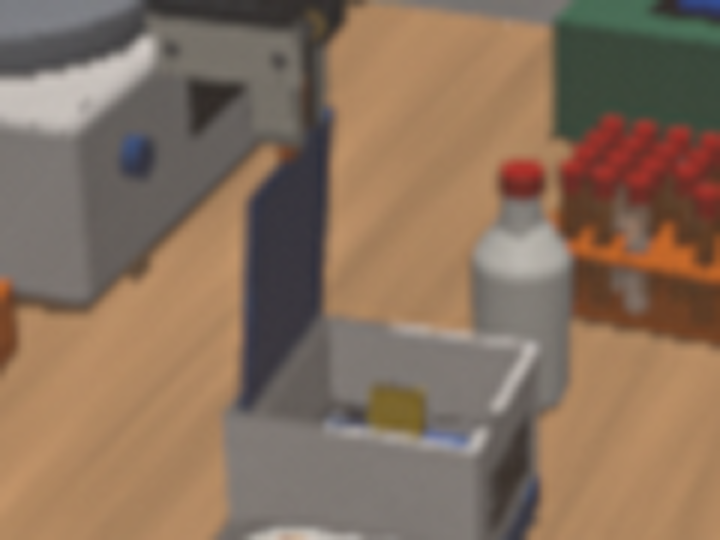

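Call:
{"api": "arm_command", "payload": {
  "moves": [
    [0,0,-0.7,0,0],
    [0.05,0,-1.4,0,0],
    [0.05,0,-1.4,0,0],
    [0.05,0,-1.4,0,0.5],
    [0.05,0,-1.4,0,0.5],
    [0.05,0,-1.4,0,0.5],
    [-4,0,-1.4,0,0.5],
    [-8,0,-1.4,0,0.5]
  ]
}}

```text
time: 12.8
tool_pos: [703.0, -134.7, 506.4]
tcp_rot: [1.583, 1.567, -1.482]
contact_force: [0.3, -1.0, -0.5]
grip_width: 45.4
```

Run:
```python
from look import *
look((650,-140,170),"11",120,90,6)
go(bot,(630,-140,340),-86)
```

```text
side crop origin 191 128
top crop origin 272 103
t 12.9 grasp [ 704.8 -135.7  355.2] jaw -85.6 w 45.7 F [1.6 1.1 1.1] q6 1.2 toolx [ 0.016 -0.008 -1.   ]
shift cm [ 1.41 -0.16  7.52]
turn deg (about tool x, down) 0.4
```

View pics/side11.png

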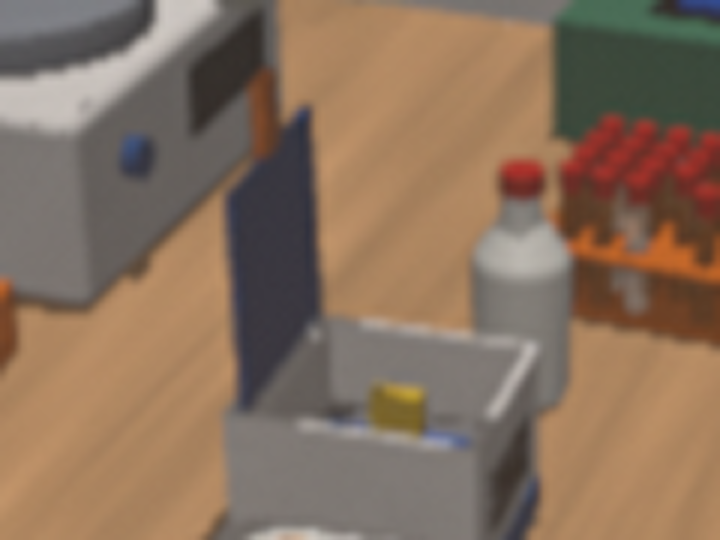

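View pics/top11.png

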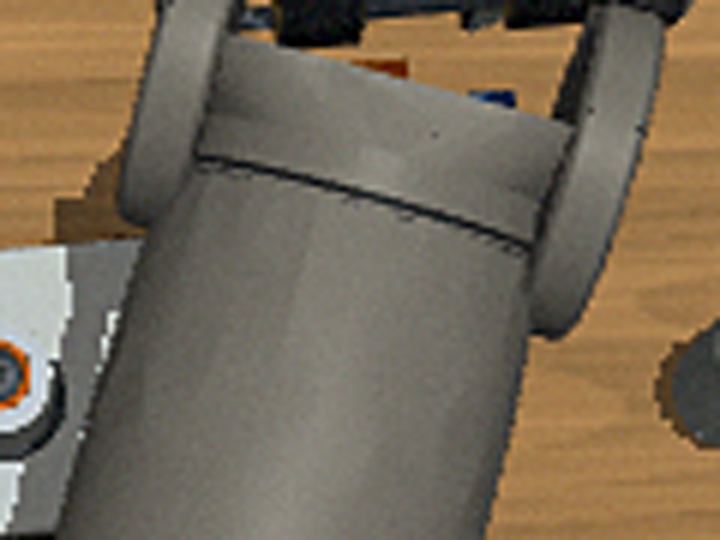

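Call:
{"api": "arm_command", "payload": {
  "moves": [
    [0,-5,3,0,0.5],
    [0,-10,6,0,0.5],
    [0,-15,10,0,0.5],
    [0,-20,14,0,0.5],
    [0,-25,18,0,0.5],
    [0,-30,22,0,0.5],
    [0,-30,22,0,0.5],
    [0,-30,22,0,0.5]
  ]
}}

```text
time: 13.7
tool_pos: [456.8, 150.0, 508.7]
tcp_rot: [2.683, 1.553, -0.379]
contact_force: [0.1, 0.5, 0.1]
grip_width: 45.8
```

Run:
```python
from look import *
look((635,-100,100),"12",100,75,8)
go(bot,(634,-140,200),-86)
```

```text
side crop origin 201 162
top crop origin 265 124
t 13.8 grasp [460.2 148.8 349.9] jaw -85.36 w 45.8 F [ 0.1 -0.4  0.8] q6 1.65 toolx [ 0.017 -0.007 -1.   ]
shift cm [ 15.48  30.07 -14.74]
turn deg (about tool x, down) 0.64
```

View pics/side12.png

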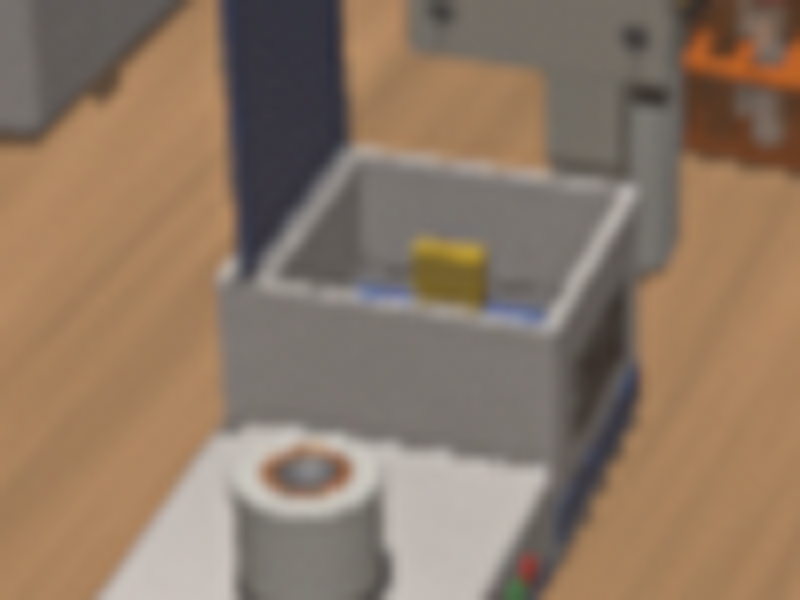

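View pics/top12.png

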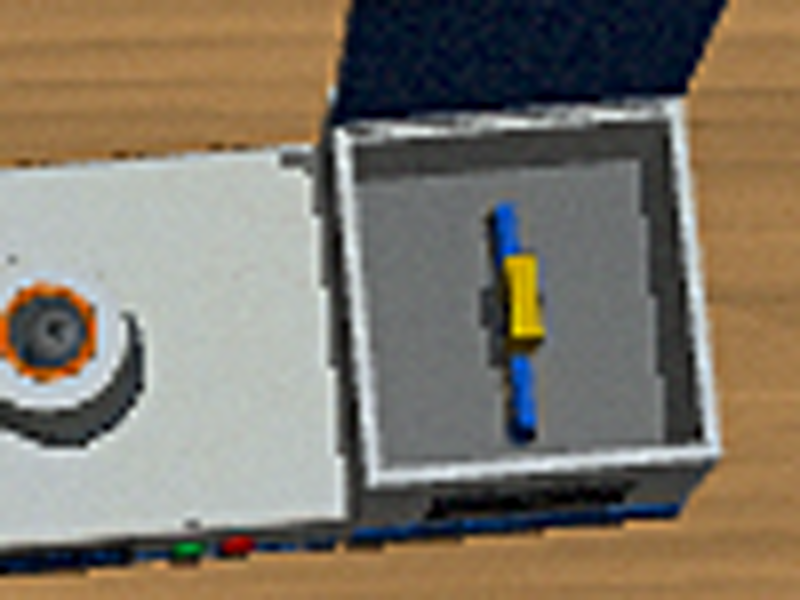

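Run:
```python
from look import *
c=bot.capture("top");s=bot.capture("side")
T=lambda x,y:((x+.5)/8-.5+265,(y+.5)/8-.5+124)
S=lambda x,y:((x+.5)/8-.5+201,(y+.5)/8-.5+162)
print("tabtop top",ray(c,T(524.5,295),106),"yaw ends",ray(c,T(521,256),106)-ray(c,T(528,335),106))
print("side",ray(s,S(450,244),106), "tab face bottom",ray(s,S(449,303),80))
print("roll top",ray(c,T(47,332),99),"side",ray(s,S(308,471),99))
# plate frame ends z=80
a,b=ray(c,T(504,206),80),ray(c,T(524,437),80);print(a,b,(a+b)/2)
```

```text
tabtop top [ 635.19087216 -140.6016842   106.        ] yaw ends [27.71793533  1.44711882  0.        ]
side [ 632.76033677 -141.64332196  106.        ] tab face bottom [ 632.53764824 -138.75600732   80.        ]
roll top [626.75246315  22.73059109  99.        ] side [623.38492028  23.44485982  99.        ]
[ 673.79766507 -137.48080358   80.        ] [ 591.09653251 -141.6843152    80.        ] [ 632.44709879 -139.58255939   80.        ]
```

Call:
{"api": "arm_command", "payload": {
  "moves": [
    [2,5,-2.5,-0.6,0.4],
    [4,10,-5,-0.6,0.4],
    [6,15,-7.5,-0.6,0.4],
    [8,20,-10,-0.6,0.4],
    [9,25,-12.5,-0.6,0.4],
    [9,30,-14.7,-0.6,0.4],
    [9,30,-14.7,-0.6,0.4],
    [9,30,-14.7,-0.6,0.4],
    [9,30,-14.7,-0.6,0.4],
    [9,30,-14.7,-0.6,0.4]
  ]
}}

```text
time: 14.9
tool_pos: [631.1, -140.6, 423.4]
tcp_rot: [2.63, 1.553, -0.423]
contact_force: [-0.1, -0.5, -0.6]
grip_width: 36.8
```

Run:
```python
from look import *
go(bot,(634.3,-140.3,94),-86)
```

```text
t 14.9 grasp [ 633.7 -141.8  264.4] jaw -84.95 w 36.8 F [-0.1 -0.5 -0.6] q6 1.15 toolx [ 0.017 -0.007 -1.   ]
shift cm [17.04 -0.29  0.2 ]
turn deg (about tool x, down) 1.05
```

Call:
{"api": "arm_command", "payload": {
  "moves": [
    [4,-0.25,0.2,1,0.4],
    [8,-0.25,0.2,1,0.4],
    [11,-0.25,0.2,1,0.4],
    [13,-0.25,0.2,1,0.4],
    [13.5,-0.25,0.2,1,0.4],
    [13.5,-0.25,0.2,1,0.4]
  ]
}}

```text
time: 15.5
tool_pos: [631.1, -138.5, 288.7]
tcp_rot: [2.65, 1.553, -0.42]
contact_force: [0.3, -0.7, 0.4]
grip_width: 36.7
```

Run:
```python
from look import *
look((635,-110,110),"13",100,75,8)
go(bot,(634.3,-140.3,94),-86)
```

```text
side crop origin 202 158
top crop origin 269 123
t 15.6 grasp [ 634.5 -140.2  131.3] jaw -85.91 w 36.5 F [-0.7 -0.   0.9] q6 1.17 toolx [ 0.019 -0.008 -1.   ]
shift cm [ 3.72 -0.03  0.09]
turn deg (about tool x, down) 0.09
```

View pics/side13.png

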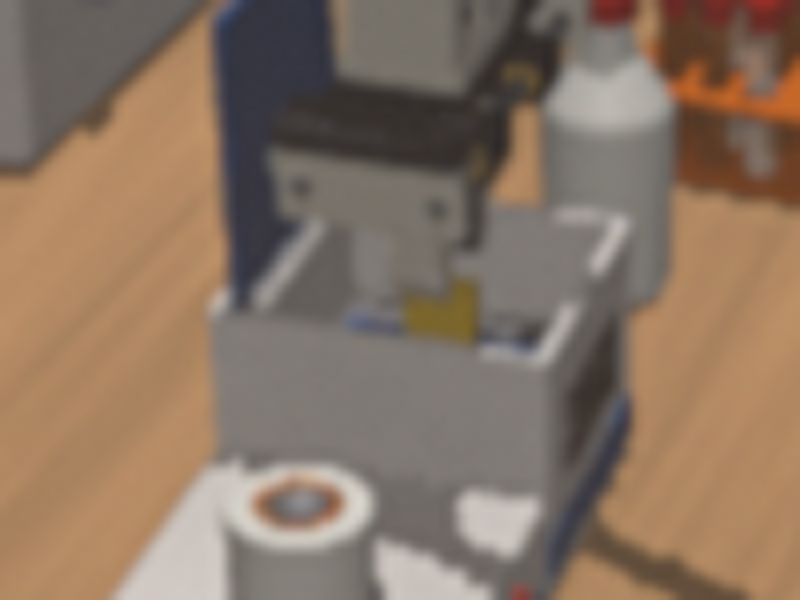

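Call:
{"api": "arm_command", "payload": {
  "moves": [
    [1.2,0,0.1,0,0.4],
    [2.5,0,0.1,0,0.4],
    [3.7,0,0.1,0,0.4],
    [3.7,0,0.1,0,0.4]
  ]
}}

```text
time: 16.0
tool_pos: [630.5, -139.1, 250.4]
tcp_rot: [2.641, 1.554, -0.429]
contact_force: [0.3, 0.1, -0.4]
grip_width: 36.4
```

Call:
{"api": "arm_command", "payload": {
  "moves": [
    [0,0,0,0,0.2],
    [0,0,0,0,0.2],
    [0,0,0,0,0],
    [0,0,0,0,0],
    [0,0,0,0,0],
    [0,0,0,0,0]
  ]
}}

```text
time: 16.6
tool_pos: [630.6, -139.2, 250.9]
tcp_rot: [2.643, 1.554, -0.427]
contact_force: [0.4, -0.2, 0.9]
grip_width: 9.7
```

Run:
```python
from look import *
go(bot,(634.3,-140.3,94),-86)
```

```text
t 16.6 grasp [ 633.1 -140.4   91.9] jaw -85.92 w 9.7 F [ 0.4 -0.2  0.9] q6 1.16 toolx [ 0.016 -0.007 -1.   ]
shift cm [-0.21  0.01 -0.12]
turn deg (about tool x, down) 0.08
```

Call:
{"api": "arm_command", "payload": {
  "moves": [
    [-1,0,0,0,0],
    [-2,0.01,-0.03,0,0],
    [-4,0.03,-0.07,0,0],
    [-6,0.04,-0.1,0,0],
    [-8,0.05,-0.13,0,0],
    [-10,0.07,-0.17,0,0],
    [-12,0.08,-0.2,0,0],
    [-14,0.1,-0.23,0,0],
    [-16,0.11,-0.26,0,0],
    [-16,0.11,-0.26,0,0]
  ]
}}

```text
time: 17.6
tool_pos: [630.9, -138.9, 415.1]
tcp_rot: [2.673, 1.546, -0.397]
contact_force: [0.3, -0.7, -0.3]
grip_width: 9.9
```

Run:
```python
from look import *
look((635,-130,200),"14",100,75,8)
go(bot,(362,290,250),-86)
c=bot.capture("top");s=bot.capture("side");crop(s,250,290,100,75,8,"pics/tr.png")
T=lambda x,y:((x+.5)/5-.5+70,(y+.5)/5-.5+225)
print([ray(c,T(*p),25).round(0) for p in((428,98),(674,108),(660,302),(410,292))])
print(ray(s,(296,327),25))
```

```text
side crop origin 204 130
top crop origin 279 114
t 17.7 grasp [ 633.2 -140.   252.2] jaw -85.92 w 9.6 F [-0.7  0.7 -0.7] q6 1.16 toolx [ 0.016 -0.007 -1.   ]
shift cm [ -0.54 -44.83  23.98]
turn deg (about tool x, down) 0.08
[array([420., 355.,  25.]), array([412., 215.,  25.]), array([304., 222.,  25.]), array([312., 362.,  25.])]
[353.9730597  305.37633611  25.        ]
```

View pics/side14.png

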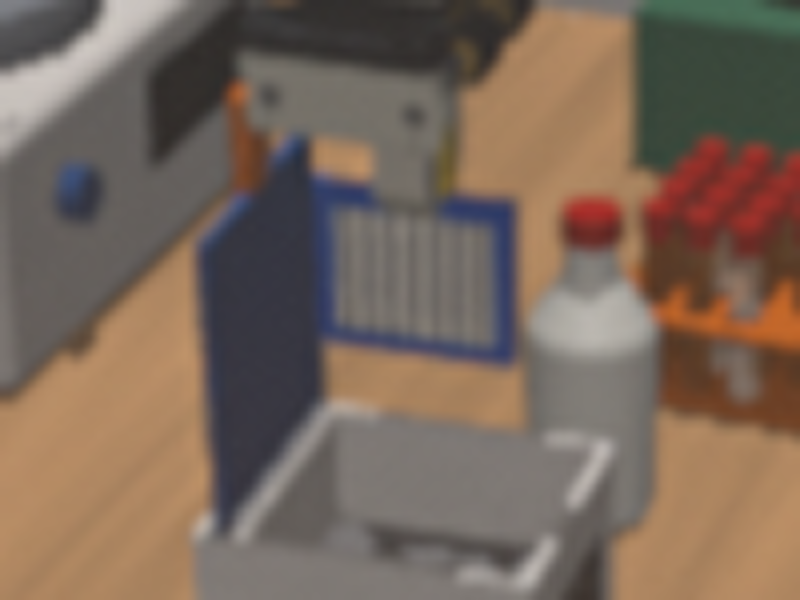

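Call:
{"api": "arm_command", "payload": {
  "moves": [
    [0,-2,2,0,0],
    [0,-5,4.5,0,0],
    [0,-9,7,0,0],
    [0,-13.5,9.5,0,0],
    [0,-18,12,0,0],
    [0,-22.5,14.3,0,0],
    [0,-27,16.5,0,0],
    [0,-31.5,18.5,0,0],
    [0,-36,20.5,0,0],
    [0,-40,22,0,0]
  ]
}}

```text
time: 18.8
tool_pos: [380.8, 245.9, 403.0]
tcp_rot: [2.544, 1.557, -0.526]
contact_force: [0.1, 0.3, -0.8]
grip_width: 9.9
```

Run:
```python
from look import *
go(bot,(361,290,180),-86)
```

```text
t 18.8 grasp [382.7 244.8 244.1] jaw -85.9 w 9.9 F [ 0.1  0.3 -0.8] q6 1.91 toolx [ 0.012 -0.007 -1.   ]
shift cm [ 6.35 -4.71  1.91]
turn deg (about tool x, down) 0.1
```

Call:
{"api": "arm_command", "payload": {
  "moves": [
    [1.5,-2,0.9,0,0],
    [3,-3.5,1.5,0,0],
    [4.5,-4.7,1.9,0,0],
    [6,-4.7,1.9,0,0],
    [6,-4.7,1.9,0,0],
    [6,-4.7,1.9,0,0],
    [6,-4.7,1.9,0,0]
  ]
}}

```text
time: 19.5
tool_pos: [359.5, 290.9, 343.0]
tcp_rot: [2.586, 1.557, -0.484]
contact_force: [0.9, -0.6, -0.6]
grip_width: 9.9
```

Run:
```python
from look import *
go(bot,(361,290,180),-86)
look((361,290,100),"15",120,90,6)
c=bot.capture("side"); cv2.imwrite("pics/sidef.png",c["frame"])
c=bot.capture("top"); cv2.imwrite("pics/topf.png",c["frame"])
go(bot,(361,290,180),-86)
```

```text
t 19.5 grasp [361.5 289.8 184. ] jaw -85.93 w 9.9 F [ 0.9 -0.6 -0.6] q6 2.02 toolx [ 0.013 -0.007 -1.   ]
shift cm [ 0.4  -0.03  0.05]
turn deg (about tool x, down) 0.07
side crop origin 236 253
top crop origin 110 219
t 19.7 grasp [361.4 289.8 184. ] jaw -85.93 w 9.6 F [-0.4  1.3 -1.1] q6 2.02 toolx [ 0.013 -0.006 -1.   ]
shift cm [ 0.4  -0.02  0.05]
turn deg (about tool x, down) 0.07
```

View pics/side15.png

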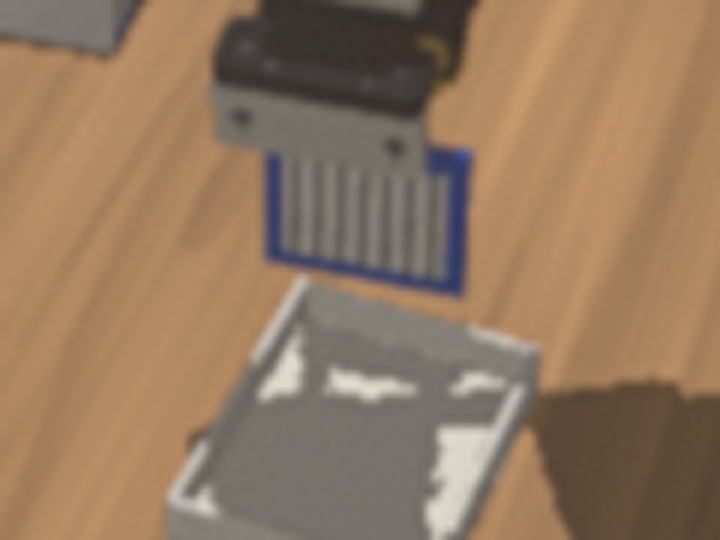

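View pics/sidef.png

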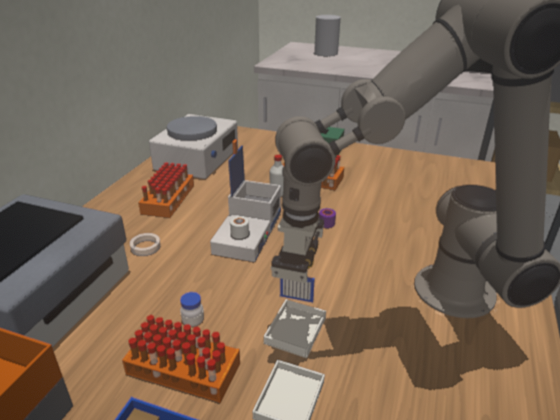

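View pics/topf.png

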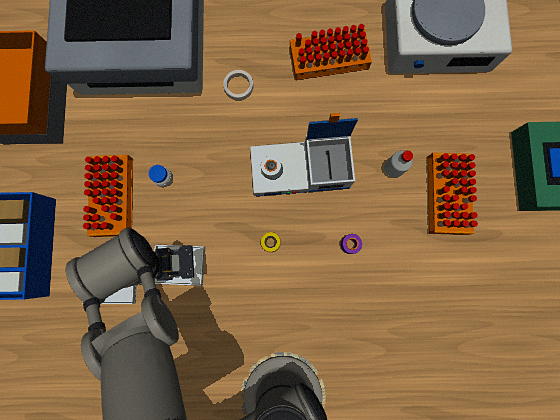

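Run:
```python
from plant import bot
print(bot.get_obs()["dq"].round(4)); print(bot.close_job())
```

```text
[ 0.0017  0.0009  0.0033  0.0002 -0.003   0.0011]
the job is handed in; nothing more can be done
None
```

The job is handed in at about 19.7 s of the 72 s allowed. No verdict comes back, so what follows rests on my own checks.

- **Roll:** I set the white roll over the spindle and let go with its underside about 1 mm above the seat. Pictures taken after release show it seated and free. My estimates put its axis 0 to 4 mm off the seat centre, within the 6 mm allowed.
- **Flap:** I swung it up by the orange tab to slightly past upright, about 1.6 rad, and released it. The last pictures show it still up.
- **Plate:** I gripped it by its yellow tab and lifted it straight up out of the slot. It is now held over the tray nearest the base, with the grasp point about 1 to 2 mm from my estimate of the tray's middle. Its lower edge is about 100 mm above the table, the tilt is about 0.015 rad, the jaws are closed to 9.6–9.9 mm on the 10 mm tab, and the arm is at rest.
- **Bystanders:** The yellow and purple rolls, the bottle, the jar and the racks show no visible movement in the last pictures.

**Disagreements:** The two cameras differed by up to about 5 mm. I reconciled them using the gripper's position when it closed on the roll and on the tab. When I pinched the flap tab, it pulled the gripper about 2 mm sideways with about 9 N. That put the tab about 2 mm from where I had aimed, closer to the top camera's estimate.

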